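Turn the round drink mat on the drying rack

TASK

The wood face of the round drink mat on the drying rack is dry: pick up the spatula and, with its blade, flip the round mat over so that it lies flat on the rack's slats with its cork side up. Do not touch the round mat with the gripper, leave the square mat beside it as it is, and at the end lay the spatula back down flat on the shelf board, off the rack.

Things in the scene. Friction and masses are not known exactly. Their poses are not given: they have to be found in the camera images.
- round_mat_center (a point): Centre of the round drink mat: stiff disc, diameter 100 mm, 8 mm thick, 50 g, dark wood face, cork face. z out of the wood face, up at start; x, y random. Loose across the two slats of one lane, near the rack's -y end, slats beyond free. Lifted by a blade under its near part, it tilts without sliding about its far edge's rest on the slats, 40 mm past centre; past upright it falls over.
- square_mat: The square drink mat, 94 x 94 x 8 mm, same materials; it lies in the other lane of the rack, level with the round mat. Origin at the centre of its underside, x and y along its sides, z up. Not to be moved.
- rack: Fixed slatted drying rack, origin centre of underside on the shelf board, z up. Base 230 (x) x 280 (y) x 6 mm; on it four slats along y, 8 wide, 18 high, centred at x = -99, -31, 31, 99 mm; tops 24 mm up. Two lanes centred at x = -65 and +65 mm, 60 mm wide inside, open at both ends: a blade can slide in along y in the 18 mm gap between base and mat. The mat may be in either lane.
- spatula_grip (a point): Middle of the spatula's wooden handle, half-way up; it lies flat on the shelf board on the rack's -y side, 90 g. x points along it to the blade, z up. Handle 110 long, 20 wide, 24 mm high; steel neck 12 mm wide; flat steel blade 32 wide, 2 thick, 80 mm long, its underside level with the handle's (12 mm below this point), its front edge 175 mm ahead of this point.
Mind the look-alikes: they are no part of the job. What is shaped like the part that bears spatula_grip but pink is not meant.

How it is judged:
On the way:
1. the spatula, held in the gripper, raises the round mat by more than about 30 degrees (contact force between the fingers and spatula above 1 N and angle between round_mat_center's own z axis and vertical between 0.5 and 2.6 rad), for 0.1 s.
At the end, for the whole second after the job is handed in: The round mat lies still and flat on the rack's slats (within 10 degrees), cork side up, its centre over the rack; the spatula lies flat (within 10 degrees) and still on the shelf board; the square mat is within 20 mm of where it was (angle between round_mat_center's own z axis and vertical above 2.967 rad and z of round_mat_center in the frame of rack between 0.023 and 0.034 m and x of round_mat_center in the frame of rack between -0.115 and 0.115 m and y of round_mat_center in the frame of rack between -0.14 and 0.14 m and linear speed of each of round_mat, spatula below 0.02 m/s and contact force between round_mat and rack above 0.1 N and height (world z) of spatula_grip below 0.02 m and angle between spatula_grip's own z axis and vertical below 0.17 rad and distance of square_mat from where it was at the start of the episode below 0.02 m); the robot touches nothing.
It fails at once if the fingers or the arm touch the round mat (contact force between any of the fingers, the arm and round_mat above 0.3 N).
It fails at once if the square mat is moved by more than 20 mm or tipped by more than 20 degrees (distance of square_mat from where it was at the start of the episode above 0.02 m or angle between square_mat's own z axis and vertical above 0.35 rad).
It also fails if it takes over 43 s, if anything falls off the work surface, if the arm or the gripper's body presses on something with over 40 N, if the wrist force passes 120 N, or if a joint passes its speed limit or range.

ROBOT

A 7-joint arm with a two-finger parallel gripper is mounted at the origin on the work surface. World frame = base frame: x ahead of the robot, y to its left, z up, the work surface at z = 0. Lengths are in m, angles in rad, forces in N, time in s.
With the tool pointing down it reaches from about 0.35 to 0.9 m from the base axis. Payload 19.9 kg.
Tool frame: the origin (TCP) lies at the very end of the fingers, on their centre line; the grasp point (between the pads) lies 19 mm behind it; z points along the fingers, y is the line along which they close (so a half turn about z gives the same grasp; the last joint's range is limited). The gripper opens to 94 mm and grips with 3 to 60 N. Pads are 16 mm wide; open, the fingers measure 119 mm over their backs; the gripper's body (75 mm by 177 mm) begins 78 mm behind the grasp point.
Start: joints at [-1.206, 0.417, -0.01, 1.614, 0.005, 1.111, -0.053], TCP at [0.247, 0.574, 0.205] pointing down, gripper open.
Joint ranges: [-2.81, 2.81], [-0.39, 2.02], [-1.27, 1.25], [0.06, 2.57], [-1.19, 4.33], [0.19, 2], [-2.82, 2.82]. Speed limits (rad/s): [1.89, 1.89, 2.39, 2.39, 3.01, 3.01, 3.01].

INTERFACE

Orientations are given as a unit quaternion [w, x, y, z].
In Python, from cell import ctrl, cams, finder gives the robot as it stands.
- The arm moves only by the tool jog_arm, never from a script. Its argument "increments" is a list of rows, each an object with "rotation": the turn, a rotation vector about the world's x, y, z in rad, a list of three; "xyz": the shift along the world's x, y, z in m, a list of three; "jaw": the finger opening in m, from 0 to 0.094. In form: [{"rotation": [wx, wy, wz], "xyz": [x, y, z], "jaw": jaw}, ...]. A call has 1 to 12 rows; each row shifts and turns the commanded pose from where the row before left it; what a row does not reach is not made up. A row lasts 1/12 s, in which the tool goes at most 41.7 mm and 7.16 degrees, less where a joint would pass 70% of its speed; a pose out of reach is approached as far as the arm can. A call with a gripper value outside its range is refused whole. The fingers move at their own pace and stop on an object; "squeeze" is the grip in N (left out, the last holds). Time passes only in rows, so rows that do not move let the fingers close. It gives the time, the measured TCP pose, the force, the opening and the grip force at its end, in the units of the state.
- ctrl.sense(): the state, without advancing time (a new reading comes with each control period).
- cams.grab_frame(name): name is "scene" or "top" or "wrist"; returns a dict with "img" (480x640x3 uint8, red, green, blue), "range_z" (480x640 float32, m along the optical axis (not along the pixel's ray), 0 where there is no reading), "vfov" (degrees; the focal length in pixels is half the picture's height over the tangent of half this angle, whatever the lens; pixels are square), "cx", "cy" (the principal point, pixels), "eye" and "rotation" of the camera in the world. Camera axes: x right, y down, z forward; pixel columns grow to the right and rows downward; lengths in m; the calibration is good to about 2 mm. A picture is of the moment at which its call begins.
- ctrl.close_job(): hands the job in; it is judged then, once.
Trained networks look in a picture, given as the dict that the camera call returned (one of the last four; its "shot" number tells which), for a name from the list of things; names that differ only in an ending like _2 or _b are one class to them, and where a whole thing is asked for, a point or a joint stands for the part that bears it (a point fixed in the world has none). Each returns a list of dicts, best first, with "confidence" (0 to 1); they miss things now and then, are a little off and sometimes report something else, mostly with a low value. They report only what shows in the picture. A call takes as long as a camera call. They do not tell look-alikes from the thing itself.
- finder.recognise(name, picture): "box" ([left, top, right, bottom] in pixels, round what is visible of it).
- finder.spot_point(name, picture): "centre" ([column, row] in pixels: a listed point, or the origin of a listed thing).
The state is a dict: "time": time; "joint_pos": joint angles; "qvel": joint speeds; "tau": joint torques, N m; "tool_pos": TCP position; "tcp_rot": TCP orientation; "ft_force": force on the tool from outside, world axes, zero at the start; "ft_torque": the same for the moment, N m; "opening": opening from 0.0 (shut) to 1.0 (fully open); "grasp_force": force on a finger pad.
Only numpy, scipy, OpenCV 4.12 (cv2) and the standard library are available. Lean on these libraries where they do the work, as an engineer would, in place of code of your own. Each camera call takes 0.05 s, during which the arm holds its last target. There are 200 camera calls.

## Working session

There is one attempt and no reset: what is moved stays moved. The work goes in short steps, Python scripts to look and compute and a tool call to move; the robot and the scene stay as the last step left them, time stands still between calls to the robot, and variables do not carry over. Pictures are saved under pics/ and viewed, at most 10 in all, crops included, and the job is handed in when it is done.

Besides the shell and the picture viewer there is one more tool, called after "Emit:" by a JSON object that holds its "op" and its "data", one argument or row to a line. jog_arm: Moves the arm, as the interface text tells. Its arguments: {"type":"object","properties":{"increments":{"type":"array","items":{"type":"object","properties":{"rotation":{"type":"array","items":{"type":"number"}},"xyz":{"type":"array","items":{"type":"number"}},"jaw":{"type":"number"}}}},"squeeze":{"type":"number"}},"required":["increments"]}

```bash
mkdir -p pics; ls
cat > h.py <<'E'
import numpy as np,cv2
from cell import ctrl,cams,finder
def R(f):
    r=np.array(f["rotation"],float)
    if r.shape==(3,3): return r
    from scipy.spatial.transform import Rotation as S
    return S.from_quat([r[1],r[2],r[3],r[0]]).as_matrix()
def foc(f): return f["img"].shape[0]/2/np.tan(np.radians(f["vfov"])/2)
def pts(f):
    z=f["range_z"]; v,u=np.mgrid[:480,:640]; F=foc(f)
    p=np.stack([(u-f["cx"])/F*z,(v-f["cy"])/F*z,z],-1)
    return p@R(f).T+np.array(f["eye"])
def at(f,c,P=None):
    P=pts(f) if P is None else P
    return P[int(round(c[1])),int(round(c[0]))]
E
python3 - <<'E'
from h import *
for n in("top","scene"):
    f=cams.grab_frame(n); cv2.imwrite(f"pics/{n}0.png",f["img"][...,::-1]); np.savez(f"{n}0.npz",P=pts(f),img=f["img"])
    P=pts(f)
    for o in("round_mat_center","square_mat","rack","spatula_grip"):
        for d in finder.spot_point(o,f)[:4]: print(n,o,np.round(d["centre"]),round(d["confidence"],2),at(f,d["centre"],P).round(3))
print(f["eye"],f["vfov"],ctrl.sense()["time"])
E
```

```text
pics
top round_mat_center [205. 265.] 0.97 [0.505 0.048 0.035]
top square_mat [204. 221.] 0.64 [0.624 0.053 0.035]
top rack [181. 248.] 0.61 [0.559 0.121 0.003]
top spatula_grip [339. 249.] 0.7 [ 0.541 -0.304  0.027]
top spatula_grip [348. 321.] 0.69 [ 0.352 -0.321  0.027]
top spatula_grip [384. 193.] 0.55 [ 0.694 -0.433  0.027]
scene round_mat_center [365. 165.] 0.92 [0.505 0.037 0.035]
scene square_mat [408. 186.] 0.87 [0.643 0.045 0.03 ]
scene rack [394. 158.] 0.58 [0.554 0.128 0.005]
scene spatula_grip [190. 344.] 0.94 [ 0.429 -0.652  0.03 ]
scene spatula_grip [333. 337.] 0.93 [ 0.707 -0.445  0.028]
scene spatula_grip [310. 265.] 0.89 [ 0.55  -0.313  0.024]
scene spatula_grip [248. 236.] 0.85 [ 0.361 -0.333  0.023]
[ 0.91588941 -0.82757024  1.2940314 ] 47.82329020386041 0.5
```

View pics/top0.png

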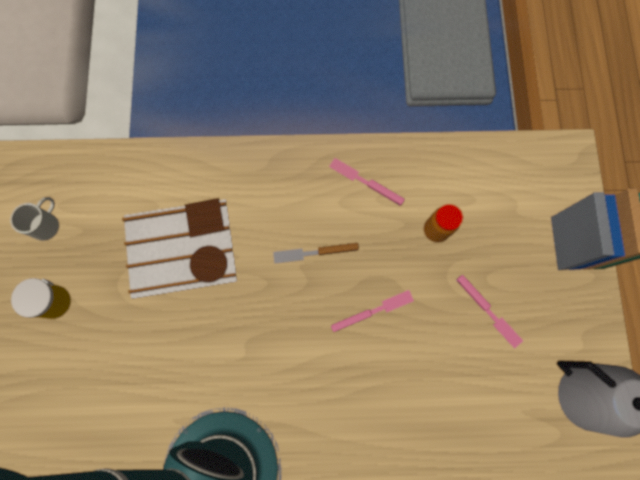

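View pics/scene0.png

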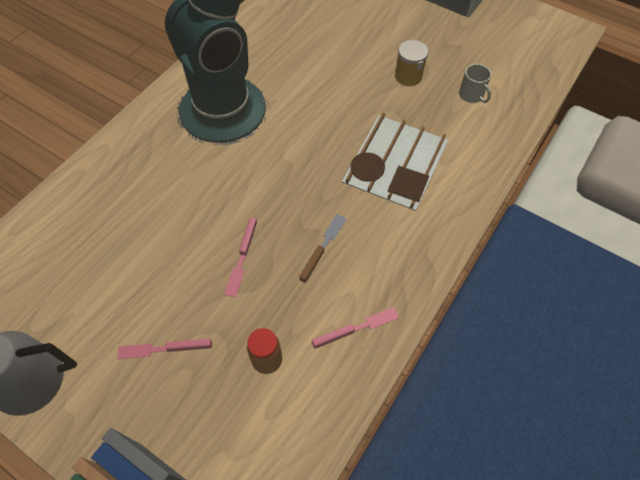

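The top view shows the rack at about (180,248), the round mat at (208,264) in the near lane and the square mat at (205,217). The spatula-shaped things are brown-handled/steel at (318,251) and pink at (372,311), (368,183) and (488,312). The brown-handled one fits (wooden handle, steel blade, on the rack's -y side). I'll confirm it in a crop and measure.

Run:
```python
import numpy as np,cv2
d=np.load("top0.npz");I=d["img"];P=d["P"]
cv2.imwrite("pics/crop.png",cv2.resize(I[185:315,110:370],None,fx=3,fy=3,interpolation=cv2.INTER_CUBIC)[...,::-1])
for n in("top0","scene0"):
    d=np.load(n+".npz");I=d["img"].astype(int);P=d["P"]
    x,y,z=P[...,0],P[...,1],P[...,2]
    def rep(m,l):
        q=P[m]; c=q.mean(0); r=cv2.minAreaRect(q[:,:2].astype(np.float32)); w=np.linalg.svd(q[:,:2]-c[:2],full_matrices=0)[2][0]
        print(n,l,len(q),c.round(4),"rect",np.round(r[0],4),np.round(r[1],3),round(r[2],2),"axis",np.degrees(np.arctan2(w[1],w[0])).round(2),"zmed",np.median(q[:,2]).round(4))
    sp=(x>.48)&(x<.60)&(y<-.2)&(y>-.45)
    rep(sp&(z>.017)&(z<.05),"handle")
    grey=(I.max(-1)-I.min(-1)<25)&(x>.48)&(x<.60)&(y<-.1)&(y>-.25)
    rep(grey,"blade")
    rk=(x>.40)&(x<.74)&(y>-.08)&(y<.32)
    white=(I.max(-1)-I.min(-1)<25)&(I.min(-1)>140)&rk
    rep(white,"base")
    dark=rk&(I.max(-1)<110)&(z>.028)
    nl,lab,st,ce=cv2.connectedComponentsWithStats(dark.astype(np.uint8))
    for i in range(1,nl):
        if st[i,4]>150: rep(lab==i,f"mat{ce[i].round()}")
    sl=rk&(z>.015)&(z<.03)
    nl,lab,st,ce=cv2.connectedComponentsWithStats(sl.astype(np.uint8))
    for i in range(1,nl):
        if st[i,4]>40: rep(lab==i,f"slat{ce[i].round()}")
```

```text
top0 handle 309 [ 0.5439 -0.3019  0.0246] rect [ 0.5443 -0.3022] [0.021 0.109] 6.23 axis 96.22 zmed 0.0248
top0 blade 336 [ 0.5326 -0.176   0.0038] rect [ 0.5337 -0.1881] [0.029 0.117] 5.27 axis -84.56 zmed 0.0037
top0 base 4481 [0.548  0.1491 0.0076] rect [0.5505 0.123 ] [0.21  0.279] 8.1 axis 92.96 zmed 0.0076
top0 mat[204. 217.] 1102 [0.6349 0.0535 0.0337] rect [0.6357 0.0535] [0.092 0.095] 10.72 axis 102.61 zmed 0.0336
top0 mat[208. 264.] 1029 [0.5085 0.04   0.0337] rect [0.5095 0.0397] [0.094 0.094] 89.68 axis 52.16 zmed 0.0337
top0 slat[154. 214.] 259 [0.6488 0.1921 0.0238] rect [0.6493 0.1933] [0.011 0.169] 8.37 axis -81.83 zmed 0.0242
top0 slat[156. 239.] 258 [0.5818 0.1817 0.0241] rect [0.5829 0.1809] [0.011 0.175] 8.33 axis -81.97 zmed 0.0245
top0 slat[158. 261.] 250 [0.5206 0.1729 0.024 ] rect [0.5215 0.1711] [0.012 0.177] 7.13 axis -81.9 zmed 0.0246
top0 slat[228. 275.] 43 [ 0.4782 -0.0114  0.0242] rect [ 0.4792 -0.0098] [0.009 0.037] 9.29 axis 100.31 zmed 0.0245
top0 slat[163. 286.] 261 [0.4543 0.1567 0.0245] rect [0.4566 0.1575] [0.013 0.186] 8.33 axis -81.87 zmed 0.025
[... 654 characters left out ...]
 zmed 0.0241
scene0 slat[390. 145.] 169 [0.5254 0.1528 0.0233] rect [0.5282 0.1525] [0.029 0.212] 2.46 axis -83.56 zmed 0.0231
scene0 slat[412. 148.] 130 [0.5856 0.1788 0.0224] rect [0.5854 0.1776] [0.01  0.173] 8.86 axis -81.67 zmed 0.0224
scene0 slat[425. 168.] 251 [0.6532 0.132  0.0254] rect [0.651  0.1501] [0.048 0.249] 2.4 axis -87.12 zmed 0.0261
scene0 slat[368. 177.] 182 [0.531  0.0126 0.0265] rect [0.5264 0.0267] [0.076 0.085] 70.26 axis 14.43 zmed 0.0274
scene0 slat[402. 188.] 254 [0.6327 0.0308 0.027 ] rect [0.6387 0.0445] [0.098 0.106] 7.38 axis -36.35 zmed 0.0279
scene0 slat[350. 176.] 49 [ 0.4849 -0.0117  0.0229] rect [ 0.4914 -0.0079] [0.031 0.042] 10.62 axis -84.98 zmed 0.0235
```

View pics/crop.png

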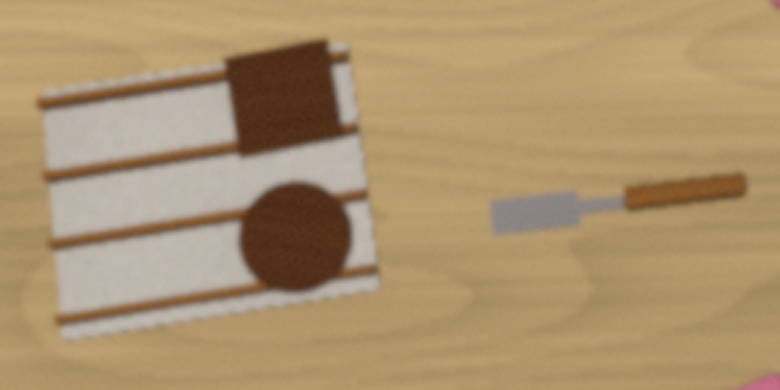

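Crop: brown wooden handle with grey steel blade, no pink, so this is the spatula. The rack yaw is about 8°, and the round mat sits in the -x lane.

Run:
```python
from h import *
from scipy.spatial.transform import Rotation as S
s=ctrl.sense(); q=s["tcp_rot"]; print(s["tool_pos"],S.from_quat([*q[1:],q[0]]).as_matrix().round(3),s["time"])
```

```text
[0.24669231 0.57421881 0.20541763] [[-0.919  0.395 -0.   ]
 [ 0.395  0.919 -0.   ]
 [-0.    -0.    -1.   ]] 0.5
```

Emit:
{"op": "jog_arm", "data": {
  "increments": [
    {"xyz": [0.02, -0.035, 0.01], "jaw": 0.06},
    {"xyz": [0.02, -0.035, 0.01]},
    {"xyz": [0.02, -0.035, 0.01]},
    {"xyz": [0.02, -0.035, 0.01]},
    {"xyz": [0.02, -0.035, 0.01]},
    {"xyz": [0.02, -0.035, 0]},
    {"xyz": [0.02, -0.035, 0]},
    {"xyz": [0.02, -0.035, 0]},
    {"xyz": [0.02, -0.035, 0]},
    {"xyz": [0.02, -0.035, 0]},
    {"xyz": [0.02, -0.035, 0]},
    {"xyz": [0.02, -0.035, 0]}
  ]
}}

```text
invalid input at $.increments[0]: expected keys rotation, xyz, jaw
```

Emit:
{"op": "jog_arm", "data": {
  "increments": [
    {"xyz": [0.02, -0.035, 0.01], "rotation": [0, 0, -0.08], "jaw": 0.06},
    {"xyz": [0.02, -0.035, 0.01], "rotation": [0, 0, -0.08], "jaw": 0.06},
    {"xyz": [0.02, -0.035, 0.01], "rotation": [0, 0, -0.08], "jaw": 0.06},
    {"xyz": [0.02, -0.035, 0.01], "rotation": [0, 0, -0.08], "jaw": 0.06},
    {"xyz": [0.02, -0.035, 0.01], "rotation": [0, 0, -0.08], "jaw": 0.06},
    {"xyz": [0.02, -0.035, 0.0], "rotation": [0, 0, -0.08], "jaw": 0.06},
    {"xyz": [0.02, -0.035, 0.0], "rotation": [0, 0, -0.08], "jaw": 0.06},
    {"xyz": [0.02, -0.035, 0.0], "rotation": [0, 0, -0.08], "jaw": 0.06},
    {"xyz": [0.02, -0.035, 0.0], "rotation": [0, 0, -0.08], "jaw": 0.06},
    {"xyz": [0.02, -0.035, 0.0], "rotation": [0, 0, -0.08], "jaw": 0.06},
    {"xyz": [0.02, -0.035, 0.0], "rotation": [0, 0, -0.08], "jaw": 0.06},
    {"xyz": [0.02, -0.035, 0.0], "rotation": [0, 0, -0.08], "jaw": 0.06}
  ]
}}

```text
time: 1.5
tool_pos: [0.4873, 0.1524, 0.2558]
tcp_rot: [0.0, 0.633, 0.775, 0.0]
ft_force: [0.3, 0.7, -0.0]
opening: 0.64
grasp_force: 0.0
```

Emit:
{"op": "jog_arm", "data": {
  "increments": [
    {"xyz": [0.0, -0.04, 0.0], "rotation": [0, 0, -0.02], "jaw": 0.06},
    {"xyz": [0.0, -0.04, 0.0], "rotation": [0, 0, -0.02], "jaw": 0.06},
    {"xyz": [0.0, -0.04, 0.0], "rotation": [0, 0, -0.02], "jaw": 0.06},
    {"xyz": [0.0, -0.04, 0.0], "rotation": [0, 0, -0.02], "jaw": 0.06},
    {"xyz": [0.01, -0.02, 0.0], "rotation": [0.12, 0, -0.02], "jaw": 0.06},
    {"xyz": [0, 0, 0], "rotation": [0.12, 0, 0], "jaw": 0.06},
    {"xyz": [0, 0, 0], "rotation": [0.12, 0, 0], "jaw": 0.06},
    {"xyz": [0, 0, 0], "rotation": [0.12, 0, 0], "jaw": 0.06},
    {"xyz": [0, 0, 0], "rotation": [0.12, 0, 0], "jaw": 0.06},
    {"xyz": [0, 0, 0], "rotation": [0.12, 0, 0], "jaw": 0.06},
    {"xyz": [0, 0, 0], "rotation": [0.12, 0, 0], "jaw": 0.06},
    {"xyz": [0, 0, 0], "rotation": [0.12, 0, 0], "jaw": 0.06}
  ]
}}

```text
time: 2.5
tool_pos: [0.4971, -0.0264, 0.2562]
tcp_rot: [-0.308, 0.593, 0.659, 0.346]
ft_force: [-0.1, 0.6, 0.1]
opening: 0.638
grasp_force: 0.0
```

```bash
cat >> h.py <<'E'
from scipy.spatial.transform import Rotation as S
def st():
    s=ctrl.sense(); q=s["tcp_rot"]; print(round(s["time"],2),np.round(s["tool_pos"],4),"J",np.round(s["joint_pos"],2)); M=S.from_quat([*q[1:],q[0]]).as_matrix(); print(M.round(3)); return s,M
E
python3 -c "from h import *;st()"
```

```text
2.5 [ 0.4971 -0.0264  0.2562] J [ 0.09  0.49  0.52  1.83 -0.95  1.66  1.06]
[[-0.107  0.994  0.004]
 [ 0.568  0.058  0.821]
 [ 0.816  0.09  -0.571]]
```

Emit:
{"op": "jog_arm", "data": {
  "increments": [
    {"xyz": [0.005, -0.027, 0], "rotation": [-0.12, 0, 0], "jaw": 0.06},
    {"xyz": [0.005, -0.027, 0], "rotation": [-0.12, 0, 0], "jaw": 0.06},
    {"xyz": [0.005, -0.027, 0], "rotation": [-0.12, 0, 0], "jaw": 0.06},
    {"xyz": [0.005, -0.027, 0], "rotation": [-0.12, 0, 0], "jaw": 0.06},
    {"xyz": [0.005, -0.027, 0], "rotation": [-0.12, 0, 0], "jaw": 0.06},
    {"xyz": [0.005, -0.027, 0], "rotation": [-0.12, 0, 0], "jaw": 0.06},
    {"xyz": [0.005, -0.027, -0.02], "rotation": [-0.12, 0, 0], "jaw": 0.06},
    {"xyz": [0.005, -0.027, -0.02], "rotation": [-0.12, 0, 0], "jaw": 0.06},
    {"xyz": [0.005, -0.027, -0.03], "rotation": [-0.116, -0.012, 0], "jaw": 0.06},
    {"xyz": [0.004, -0.034, -0.03], "rotation": [-0.116, -0.012, 0], "jaw": 0.06},
    {"xyz": [0, 0, -0.03], "rotation": [-0.116, -0.012, 0], "jaw": 0.06},
    {"xyz": [0, 0, 0], "rotation": [0, 0, 0], "jaw": 0.06}
  ]
}}

```text
time: 3.5
tool_pos: [0.5444, -0.2946, 0.1218]
tcp_rot: [0.13, 0.655, 0.734, -0.12]
ft_force: [0.3, 1.5, -0.9]
opening: 0.64
grasp_force: 0.0
```

Run:
```python
from h import *
st()
f=cams.grab_frame("wrist"); P=pts(f); I=f["img"].astype(int); cv2.imwrite("pics/w1.png",f["img"][...,::-1])
for d in finder.spot_point("spatula_grip",f)[:2]: print(d,at(f,d["centre"],P))
x,y,z=P[...,0],P[...,1],P[...,2]
m=(x>.5)&(x<.59)&(y>-.38)&(y<-.22)&(z>.017)&(z<.032)
r=cv2.minAreaRect(P[m][:,:2].astype(np.float32)); print(m.sum(),r,np.median(P[m][:,2]))
```

```text
3.5 [ 0.5444 -0.2946  0.1218] J [-0.37  0.57  0.85  1.88 -0.16  0.69  0.58]
[[-0.108  0.994  0.033]
 [ 0.931  0.112 -0.347]
 [-0.349 -0.007 -0.937]]
{'centre': [315.4, 208.6], 'confidence': 0.97} [ 0.54243251 -0.2974413   0.02538162]
{'centre': [454.2, 337.5], 'confidence': 0.87} [ 0.56992839 -0.22896233  0.20757849]
3447 ((0.5446205735206604, -0.3002166748046875), (0.02013912983238697, 0.10882879793643951), 5.831517219543457) 0.02388664938444346
```

View pics/w1.png

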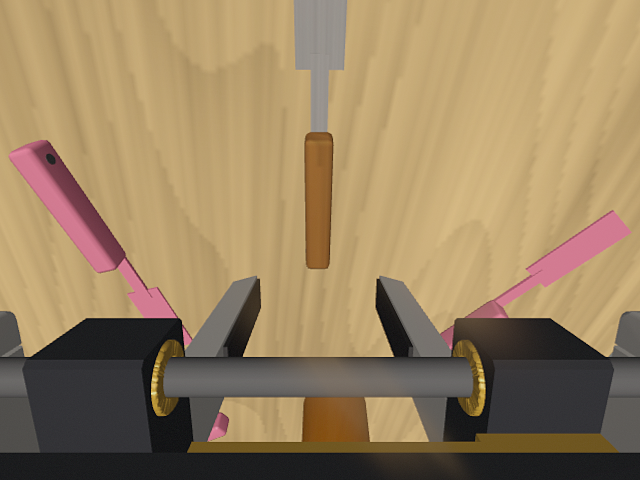

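Wrist view: the brown handle at (318,200) is centred between the fingers (250 and 385), and the pink ones are off to either side.

Emit:
{"op": "jog_arm", "data": {
  "increments": [
    {"xyz": [0, -0.004, -0.035], "rotation": [0, 0, 0], "jaw": 0.06},
    {"xyz": [0, -0.004, -0.035], "rotation": [0, 0, 0], "jaw": 0.06},
    {"xyz": [0, 0, -0.025], "rotation": [0, 0, 0], "jaw": 0.06},
    {"xyz": [0, 0, -0.015], "rotation": [0, 0, 0], "jaw": 0.06},
    {"xyz": [0, 0, -0.006], "rotation": [0, 0, 0], "jaw": 0.06},
    {"xyz": [0, 0, 0], "rotation": [0, 0, 0], "jaw": 0.01},
    {"xyz": [0, 0, 0], "rotation": [0, 0, 0], "jaw": 0.01},
    {"xyz": [0, 0, 0], "rotation": [0, 0, 0], "jaw": 0.01},
    {"xyz": [0, 0, 0], "rotation": [0, 0, 0], "jaw": 0.01},
    {"xyz": [0, 0, 0], "rotation": [0, 0, 0], "jaw": 0.01}
  ],
  "squeeze": 50
}}

```text
time: 4.43
tool_pos: [0.5457, -0.3076, 0.0129]
tcp_rot: [0.131, 0.659, 0.732, -0.117]
ft_force: [-0.4, 1.4, 0.7]
opening: 0.32
grasp_force: 0.0
```

Emit:
{"op": "jog_arm", "data": {
  "increments": [
    {"xyz": [-0.001, 0.004, -0.004], "rotation": [0, 0, 0], "jaw": 0.035},
    {"xyz": [0, 0, -0.004], "rotation": [0, 0, 0], "jaw": 0.03},
    {"xyz": [0, 0, 0], "rotation": [0, 0, 0], "jaw": 0.01},
    {"xyz": [0, 0, 0], "rotation": [0, 0, 0], "jaw": 0.01},
    {"xyz": [0, 0, 0], "rotation": [0, 0, 0], "jaw": 0.01},
    {"xyz": [0, 0, 0], "rotation": [0, 0, 0], "jaw": 0.01},
    {"xyz": [0, 0, 0], "rotation": [0, 0, 0], "jaw": 0.01}
  ],
  "squeeze": 50
}}

```text
time: 5.02
tool_pos: [0.5441, -0.3036, 0.0039]
tcp_rot: [0.13, 0.659, 0.732, -0.117]
ft_force: [-0.9, 0.5, -0.3]
opening: 0.21
grasp_force: 50.0
```

Emit:
{"op": "jog_arm", "data": {
  "increments": [
    {"xyz": [0, 0, 0.007], "rotation": [0, 0, 0], "jaw": 0.01},
    {"xyz": [0.004, 0, 0.006], "rotation": [0, 0, 0.013], "jaw": 0.01},
    {"xyz": [0.004, 0, 0], "rotation": [0, 0, 0.013], "jaw": 0.01},
    {"xyz": [0.004, 0, 0], "rotation": [0, 0, 0.013], "jaw": 0.01},
    {"xyz": [-0.003, 0.02, 0], "rotation": [0, 0, 0], "jaw": 0.01},
    {"xyz": [-0.003, 0.02, 0], "rotation": [0, 0, 0], "jaw": 0.01},
    {"xyz": [-0.003, 0.02, 0], "rotation": [0, 0, 0], "jaw": 0.01},
    {"xyz": [-0.0025, 0.02, 0], "rotation": [0, 0, 0], "jaw": 0.01},
    {"xyz": [0, 0, 0], "rotation": [0, 0, 0], "jaw": 0.01}
  ]
}}

```text
time: 5.77
tool_pos: [0.5453, -0.2194, 0.0162]
tcp_rot: [0.132, 0.642, 0.746, -0.114]
ft_force: [0.9, 1.4, -1.2]
opening: 0.205
grasp_force: 50.0
```

Run:
```python
from h import *
st()
for n in("wrist","scene","top"):
    f=cams.grab_frame(n); P=pts(f); I=f["img"].astype(int); cv2.imwrite(f"pics/{n}2.png",f["img"][...,::-1])
    x,y,z=P[...,0],P[...,1],P[...,2]
    m=(I.max(-1)-I.min(-1)<30)&(I.max(-1)<200)&(x>.5)&(x<.57)&(y>-.135)&(y<-.03)&(z>.006)&(z<.03)
    if m.sum()>20:
        r=cv2.minAreaRect(P[m][:,:2].astype(np.float32)); A=np.c_[P[m][:,:2]-P[m][:,:2].mean(0),np.ones(m.sum())]
        print(n,m.sum(),r,P[m].mean(0),np.linalg.lstsq(A,P[m][:,2],rcond=None)[0])
```

```text
5.77 [ 0.5453 -0.2194  0.0162] J [-0.43  0.7   0.74  1.98 -0.25  0.5   0.52]
[[-0.14   0.989  0.05 ]
 [ 0.929  0.149 -0.339]
 [-0.343 -0.001 -0.939]]
wrist 9618 ((0.5302559733390808, -0.11469519138336182), (0.03202738240361214, 0.042211174964904785), 8.487915992736816) [ 0.52951582 -0.10974121  0.01504863] [ 0.00185828 -0.02299191  0.01504863]
scene 79 ((0.5271996855735779, -0.07135824859142303), (0.02941295877099037, 0.04802810400724411), 14.595499992370605) [ 0.52765465 -0.06392392  0.01402836] [ 0.09090778 -0.07590626  0.01402836]
```

View pics/wrist2.png

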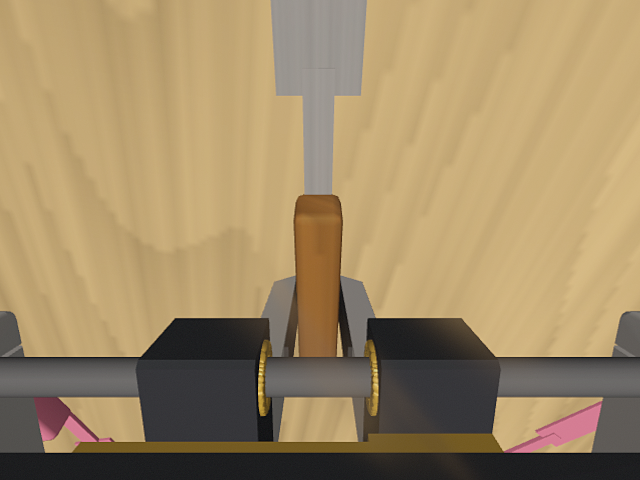

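Wrist view: the spatula is held straight, with the neck at (318,140) and the blade at (318,45) level and on the lane line.

Emit:
{"op": "jog_arm", "data": {
  "increments": [
    {"xyz": [0, 0, 0.002], "rotation": [0, 0, 0], "jaw": 0.01},
    {"xyz": [-0.002, 0.015, 0], "rotation": [0, 0, 0], "jaw": 0.01},
    {"xyz": [-0.002, 0.015, 0], "rotation": [0, 0, 0], "jaw": 0.01},
    {"xyz": [-0.002, 0.015, 0], "rotation": [0, 0, 0], "jaw": 0.01},
    {"xyz": [-0.002, 0.015, 0], "rotation": [0, 0, 0], "jaw": 0.01},
    {"xyz": [-0.002, 0.013, 0], "rotation": [0, 0, 0], "jaw": 0.01},
    {"xyz": [0, 0, 0], "rotation": [0, 0, 0], "jaw": 0.01}
  ]
}}

```text
time: 6.5
tool_pos: [0.5349, -0.1488, 0.0187]
tcp_rot: [0.132, 0.643, 0.745, -0.114]
ft_force: [0.2, 0.4, -0.3]
opening: 0.208
grasp_force: 50.0
```

Run:
```python
from h import *
st()
f=cams.grab_frame("scene"); cv2.imwrite("pics/s3.png",cv2.resize(f["img"][100:300,260:460],None,fx=3,fy=3)[...,::-1])
```

```text
6.5 [ 0.5349 -0.1488  0.0187] J [-0.61  0.69  0.79  2.03 -0.25  0.53  0.4 ]
[[-0.137  0.989  0.05 ]
 [ 0.929  0.146 -0.34 ]
 [-0.344 -0.    -0.939]]
```

View pics/s3.png

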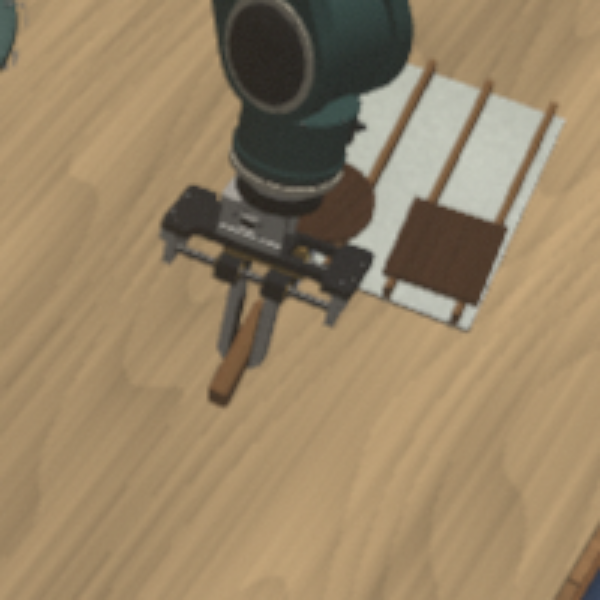

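Scene crop: the wrist is above the mat's near side, with the square mat (450,250) and round mat (340,205) undisturbed. The blade tip should push up under the near edge and follow an arc about the far-edge rest, so I'll back out to a short overlap and lift from there.

Emit:
{"op": "jog_arm", "data": {
  "increments": [
    {"xyz": [0.0017, -0.012, 0], "rotation": [0, 0, 0], "jaw": 0.01},
    {"xyz": [0.0017, -0.012, 0], "rotation": [0, 0, 0], "jaw": 0.01},
    {"xyz": [0, 0, 0.004], "rotation": [0, 0, 0], "jaw": 0.01},
    {"xyz": [0, 0, 0.0035], "rotation": [0, 0, 0], "jaw": 0.01},
    {"xyz": [0, 0.0004, 0.0075], "rotation": [0, 0, 0], "jaw": 0.01},
    {"xyz": [-0.0002, 0.0011, 0.0074], "rotation": [0, 0, 0], "jaw": 0.01},
    {"xyz": [-0.0003, 0.0019, 0.0073], "rotation": [0, 0, 0], "jaw": 0.01},
    {"xyz": [-0.0004, 0.0026, 0.007], "rotation": [0, 0, 0], "jaw": 0.01},
    {"xyz": [0, 0, 0], "rotation": [0, 0, 0], "jaw": 0.01}
  ]
}}

```text
time: 7.3
tool_pos: [0.5379, -0.1676, 0.057]
tcp_rot: [0.133, 0.644, 0.745, -0.114]
ft_force: [-0.0, 0.3, -0.9]
opening: 0.209
grasp_force: 50.0
```

Run:
```python
from h import *
st()
f=cams.grab_frame("scene"); P=pts(f); I=f["img"].astype(int); cv2.imwrite("pics/s4.png",cv2.resize(f["img"][100:300,260:460],None,fx=3,fy=3)[...,::-1])
x,y,z=P[...,0],P[...,1],P[...,2]
for n in("scene","top"):
    f=cams.grab_frame(n); P=pts(f); I=f["img"].astype(int);x,y,z=P[...,0],P[...,1],P[...,2]
    m=(x>.45)&(x<.565)&(y>-.03)&(y<.1)&(z>.028)&(z<.09)&(I.max(-1)<110)&(I[...,0]>I[...,2]+15)
    A=np.c_[P[m][:,:2]-P[m][:,:2].mean(0),np.ones(m.sum())]
    print(n,m.sum(),P[m].mean(0),P[m].min(0),P[m].max(0),np.linalg.lstsq(A,P[m][:,2],rcond=None)[0])
```

```text
7.3 [ 0.5379 -0.1676  0.057 ] J [-0.61  0.64  0.84  2.01 -0.21  0.59  0.42]
[[-0.136  0.989  0.051]
 [ 0.929  0.145 -0.341]
 [-0.345  0.001 -0.939]]
scene 303 [0.52991418 0.0439945  0.04775153] [ 0.50150981 -0.00296555  0.02859559] [0.5600888  0.09051411 0.06912136] [ 0.07304892 -0.3852032   0.04775153]
top 220 [0.47856143 0.03291682 0.05024147] [0.46111731 0.00262384 0.0332016 ] [0.4987113  0.07286564 0.06613958] [ 0.06458075 -0.39708555  0.05024147]
```

View pics/s4.png

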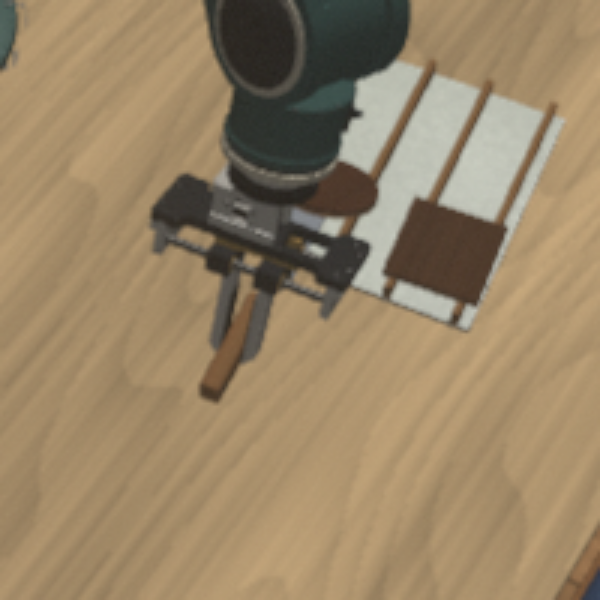

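Scene crop: the round mat is tilted at (340,190). The depth fit gives about 0.38 rad with the far edge unmoved, as planned, so I continue the arc.

Emit:
{"op": "jog_arm", "data": {
  "increments": [
    {"xyz": [-0.0005, 0.0033, 0.0068], "rotation": [0, 0, 0], "jaw": 0.01},
    {"xyz": [-0.0006, 0.0039, 0.0063], "rotation": [0, 0, 0], "jaw": 0.01},
    {"xyz": [-0.0006, 0.0045, 0.006], "rotation": [0, 0, 0], "jaw": 0.01},
    {"xyz": [-0.0007, 0.005, 0.0055], "rotation": [0, 0, 0], "jaw": 0.01},
    {"xyz": [-0.0008, 0.0056, 0.0049], "rotation": [0, 0, 0], "jaw": 0.01},
    {"xyz": [-0.0009, 0.006, 0.0044], "rotation": [0, 0, 0], "jaw": 0.01},
    {"xyz": [-0.0009, 0.0064, 0.0037], "rotation": [0, 0, 0], "jaw": 0.01},
    {"xyz": [-0.001, 0.0067, 0.0031], "rotation": [0, 0, 0], "jaw": 0.01},
    {"xyz": [0, 0, 0], "rotation": [0, 0, 0], "jaw": 0.01}
  ]
}}

```text
time: 8.2
tool_pos: [0.5314, -0.1254, 0.0966]
tcp_rot: [0.132, 0.644, 0.745, -0.114]
ft_force: [0.5, 0.5, -0.7]
opening: 0.206
grasp_force: 50.0
```

Run:
```python
from h import *
st()
for n in("scene","top"):
    f=cams.grab_frame(n); P=pts(f); I=f["img"].astype(int);x,y,z=P[...,0],P[...,1],P[...,2]
    if n=="top": cv2.imwrite("pics/t5.png",cv2.resize(f["img"][185:315,110:370],None,fx=3,fy=3)[...,::-1])
    m=(x>.45)&(x<.565)&(y>-.03)&(y<.13)&(z>.028)&(z<.13)&(I.max(-1)<130)&(I[...,0]>I[...,2]+15)
    c=P[m].mean(0); nn=np.linalg.svd(P[m]-c,full_matrices=0)[2][2]
    print(n,m.sum(),c,P[m].min(0),P[m].max(0),nn)
```

```text
8.2 [ 0.5314 -0.1254  0.0966] J [-0.76  0.57  0.93  2.02 -0.16  0.68  0.33]
[[-0.137  0.989  0.05 ]
 [ 0.929  0.146 -0.341]
 [-0.344  0.    -0.939]]
scene 101 [0.52745664 0.05842792 0.09087752] [0.49270718 0.04283091 0.0296647 ] [0.55329308 0.11402044 0.11081405] [ 0.1809616  -0.87821872 -0.44270168]
top 136 [0.47539105 0.06310976 0.06802793] [0.4552844  0.04514687 0.02822248] [0.4998339  0.0882747  0.10406631] [-0.23281768  0.86942169  0.4357773 ]
```

View pics/t5.png

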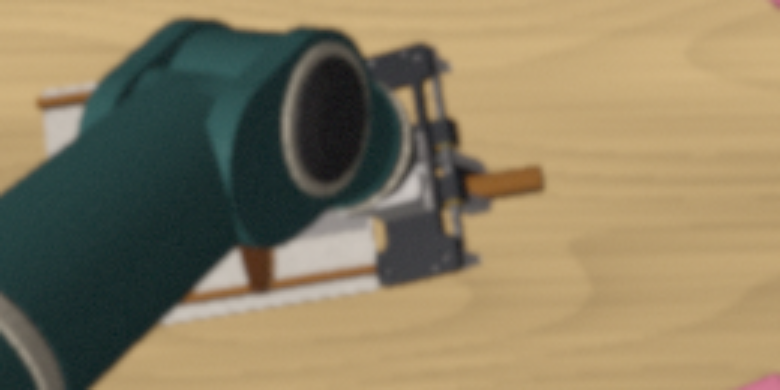

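Top crop: the mat edge shows nearly on end at (258,268), and the fit gives a tilt of about 1.11 rad. I push it past upright.

Emit:
{"op": "jog_arm", "data": {
  "increments": [
    {"xyz": [-0.001, 0.007, 0.0024], "rotation": [0, 0, 0], "jaw": 0.01},
    {"xyz": [-0.001, 0.0072, 0.0016], "rotation": [0, 0, 0], "jaw": 0.01},
    {"xyz": [-0.001, 0.0073, 0.0009], "rotation": [0, 0, 0], "jaw": 0.01},
    {"xyz": [-0.001, 0.0074, 0.0002], "rotation": [0, 0, 0], "jaw": 0.01},
    {"xyz": [-0.001, 0.0074, 0], "rotation": [0, 0, 0], "jaw": 0.01},
    {"xyz": [-0.001, 0.0074, 0], "rotation": [0, 0, 0], "jaw": 0.01},
    {"xyz": [0, 0, 0], "rotation": [0, 0, 0], "jaw": 0.01},
    {"xyz": [0, 0, 0], "rotation": [0, 0, 0], "jaw": 0.01},
    {"xyz": [0, 0, 0], "rotation": [0, 0, 0], "jaw": 0.01},
    {"xyz": [0, 0, 0], "rotation": [0, 0, 0], "jaw": 0.01}
  ]
}}

```text
time: 9.13
tool_pos: [0.5251, -0.0839, 0.1015]
tcp_rot: [0.132, 0.644, 0.744, -0.115]
ft_force: [0.8, 0.1, -0.9]
opening: 0.208
grasp_force: 50.0
```

Run:
```python
from h import *
st()
f=cams.grab_frame("scene"); cv2.imwrite("pics/s6.png",cv2.resize(f["img"][90:290,260:460],None,fx=3,fy=3)[...,::-1])
```

```text
9.13 [ 0.5251 -0.0839  0.1015] J [-0.86  0.56  0.95  2.03 -0.16  0.72  0.25]
[[-0.135  0.99   0.049]
 [ 0.929  0.143 -0.341]
 [-0.345 -0.    -0.939]]
```

View pics/s6.png

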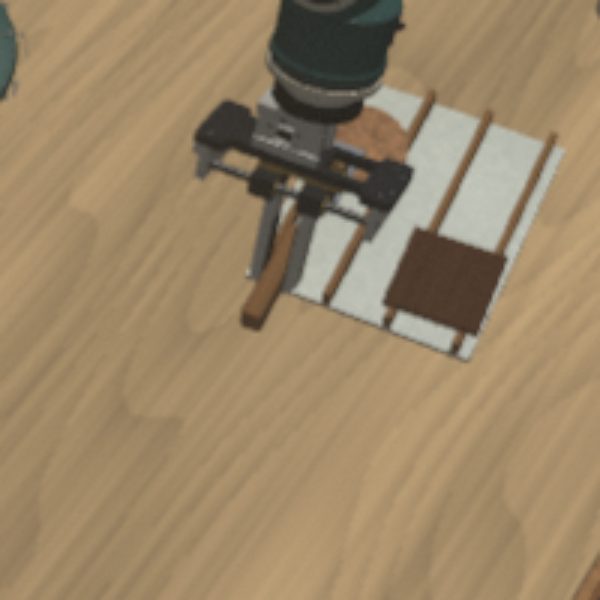

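Scene crop: the round mat lies cork side up at (375,140), and the square mat (445,280) is unmoved. Next I retreat and lay the spatula back.

Emit:
{"op": "jog_arm", "data": {
  "increments": [
    {"xyz": [0.001, -0.01, 0.01], "rotation": [0, 0, 0], "jaw": 0.01},
    {"xyz": [0.004, -0.025, 0], "rotation": [0, 0, 0], "jaw": 0.01},
    {"xyz": [0.004, -0.03, 0], "rotation": [0, 0, 0], "jaw": 0.01},
    {"xyz": [0.004, -0.03, 0], "rotation": [0, 0, 0], "jaw": 0.01},
    {"xyz": [0.004, -0.03, 0], "rotation": [0, 0, 0], "jaw": 0.01},
    {"xyz": [0.004, -0.03, 0], "rotation": [0, 0, 0], "jaw": 0.01},
    {"xyz": [0.004, -0.03, -0.01], "rotation": [0, 0, 0], "jaw": 0.01},
    {"xyz": [0.004, -0.03, -0.02], "rotation": [0, 0, 0], "jaw": 0.01},
    {"xyz": [0, 0, -0.025], "rotation": [0, 0, 0], "jaw": 0.01},
    {"xyz": [0, 0, -0.025], "rotation": [0, 0, 0], "jaw": 0.01},
    {"xyz": [0, 0, 0], "rotation": [0, 0, 0], "jaw": 0.01}
  ]
}}

```text
time: 10.1
tool_pos: [0.5516, -0.2994, 0.0284]
tcp_rot: [0.13, 0.645, 0.744, -0.116]
ft_force: [-1.0, 1.4, -1.5]
opening: 0.207
grasp_force: 50.0
```

Emit:
{"op": "jog_arm", "data": {
  "increments": [
    {"xyz": [0, 0, -0.012], "rotation": [0, 0, 0], "jaw": 0.01},
    {"xyz": [0, 0, -0.007], "rotation": [0, 0, 0], "jaw": 0.01},
    {"xyz": [0, 0, -0.004], "rotation": [0, 0, 0], "jaw": 0.01},
    {"xyz": [0, 0, 0], "rotation": [0, 0, 0], "jaw": 0.01},
    {"xyz": [0, 0, 0], "rotation": [0, 0, 0], "jaw": 0.025},
    {"xyz": [0, 0, 0], "rotation": [0, 0, 0], "jaw": 0.04},
    {"xyz": [0, 0, 0], "rotation": [0, 0, 0], "jaw": 0.06},
    {"xyz": [0, 0, 0], "rotation": [0, 0, 0], "jaw": 0.06},
    {"xyz": [0, 0, 0], "rotation": [0, 0, 0], "jaw": 0.06},
    {"xyz": [0, 0, 0], "rotation": [0, 0, 0], "jaw": 0.06}
  ]
}}

```text
time: 10.93
tool_pos: [0.5543, -0.2984, 0.0086]
tcp_rot: [0.132, 0.644, 0.745, -0.115]
ft_force: [-0.7, -0.1, 0.4]
opening: 0.58
grasp_force: 0.0
```

Emit:
{"op": "jog_arm", "data": {
  "increments": [
    {"xyz": [-0.001, 0.005, 0.014], "rotation": [0, 0, 0], "jaw": 0.06},
    {"xyz": [-0.002, 0.01, 0.028], "rotation": [0, 0, 0], "jaw": 0.06},
    {"xyz": [-0.002, 0.01, 0.028], "rotation": [0, 0, 0], "jaw": 0.06},
    {"xyz": [0, -0.02, 0.03], "rotation": [0, 0, 0], "jaw": 0.06},
    {"xyz": [0, -0.03, 0.025], "rotation": [0, 0, 0], "jaw": 0.06},
    {"xyz": [0, -0.035, 0.02], "rotation": [0, 0, 0], "jaw": 0.06},
    {"xyz": [0, -0.035, 0.02], "rotation": [0, 0, 0], "jaw": 0.06},
    {"xyz": [0, 0, 0], "rotation": [0, 0, 0], "jaw": 0.06}
  ]
}}

```text
time: 11.6
tool_pos: [0.5476, -0.401, 0.1796]
tcp_rot: [0.135, 0.647, 0.742, -0.115]
ft_force: [0.1, -0.9, -0.5]
opening: 0.638
grasp_force: 0.0
```

Run:
```python
from h import *
st()
a=cams.grab_frame("scene"); b=cams.grab_frame("top")
for f in(a,b):
    P=pts(f);I=f["img"].astype(int);x,y,z=P[...,0],P[...,1],P[...,2]
    m=(x>.43)&(x<.56)&(y>.05)&(y<.2)&(z>.0285)&(z<.05); c=P[m].mean(0)
    if m.sum()>50: print("mat",m.sum(),c,np.linalg.svd(P[m]-c,full_matrices=0)[2][2],I[m].mean(0))
    m=(x>.5)&(x<.6)&(y>-.4)&(y<-.21)&(z>.017)&(z<.04); print("handle",m.sum(),np.median(P[m],0) if m.any() else 0)
cv2.imwrite("pics/end.png",np.hstack([cv2.resize(a["img"][90:330,220:460],(400,400)),cv2.resize(b["img"][150:350,100:300+100-0][:, :200],(400,400))])[...,::-1])
```

```text
11.6 [ 0.5476 -0.401   0.1796] J [-0.17  0.56  0.84  1.74 -0.19  0.78  0.8 ]
[[-0.127  0.991  0.052]
 [ 0.928  0.137 -0.346]
 [-0.35   0.004 -0.937]]
mat 541 [0.48638426 0.14698889 0.03175245] [-1.51122511e-04  1.52786340e-03 -9.99998821e-01] [149.67837338 113.79667283  83.75231054]
handle 240 [ 0.55868532 -0.30862486  0.02230581]
mat 352 [0.50893687 0.1639854  0.03374353] [-0.03956081 -0.01878914 -0.9990405 ] [185.46306818 141.53409091  95.78409091]
handle 37 [ 0.55434216 -0.34209069  0.02433424]
```

View pics/end.png

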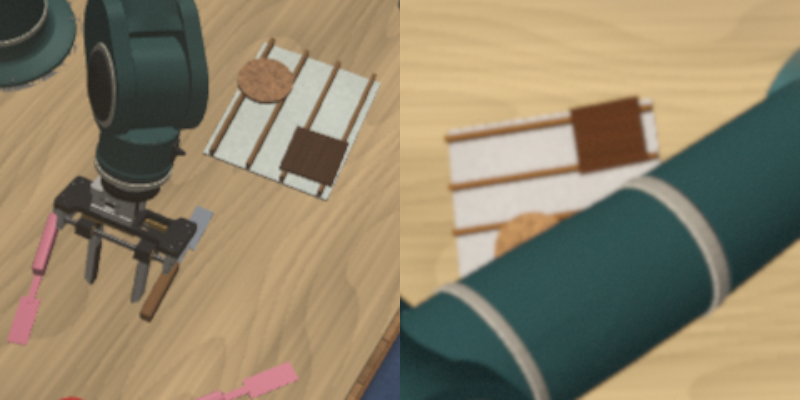

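The final view shows the mat cork-up and flat on the slats at (265,80), with the square mat in place. The spatula is flat on the board at (175,265), and the gripper is clear.

```bash
python3 -c "
from h import *
print(ctrl.close_job())"
```

```text
the job is handed in; nothing more can be done
None
```

The round mat is flipped and lies flat on the slats cork side up. The spatula is back flat on the shelf board off the rack, the square mat is where it was, and the job was handed in at about 12 s; the hand-in call returned no verdict.

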